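# Square a heavy billet up to the fence of the routing board

## Robot

A 6-joint arm with a two-finger parallel gripper is mounted at the origin on the work surface. World frame = base frame: x ahead of the robot, y to its left, z up, the work surface at z = 0. Lengths are in m, angles in degrees, forces in N, time in s.
With the tool pointing down it reaches from about 0.4 to 0.825 m from the base axis. Payload 7 kg.
Tool frame: the origin (TCP) lies at the very end of the fingers, on their centre line; the grasp point (between the pads) lies 19 mm behind it (ctrl.grip_depth is the z of the grasp point in the tool frame, in m); z points along the fingers, y is the direction in which the jaws open and shut (so a half turn about z gives the same grasp; the last joint's range is limited). The gripper opens to 88 mm and grips with 3 to 60 N. Pads are 19 mm wide; open, the fingers measure 130 mm over their backs; the gripper's body (78 mm by 193 mm) begins 47 mm behind the grasp point.
Start: joints at [86.637, 20.546, 0.682, 0, -70.136, -16.507], TCP at [0.229, 0.635, 0.227] pointing down, gripper open.
Joint ranges: [-176.03, 176.03], [-82.01, 121.73], [-58.28, 71.71], [-173.87, 95.51], [-174.79, -0.11], [-173.66, 173.66]. Speed limits (degrees/s): [136.94, 136.94, 172.46, 180, 180, 180].

## Interface

Orientations are given as [roll, pitch, yaw] about the fixed x, y, z axes, in that order (R = Rz(yaw) Ry(pitch) Rx(roll)).
In Python, from plant import telemetry, snapshot, job, models, ctrl gives the robot as it stands.
- The arm moves only by the tool jog_arm, never from a script. Its argument "targets" is text: rows parted by semicolons, each of 7 numbers parted by spaces: the shift along the tool's x, y, z in m, then the turn, a rotation vector about the tool's x, y, z in degrees, then the gripper command: -1 is shut, 1 is fully open, values between are in proportion. A call has exactly 8 rows; each row is the pose to reach, as a shift and turn from the pose measured when the call began, along the tool's axes at that moment; what a row does not reach only later rows make up. A row lasts 1/8 s, in which the tool goes at most 62.5 mm and 10.7 degrees, less where a joint would pass 70% of its speed; a pose out of reach is approached as far as the arm can. A call with a gripper value outside its range is refused whole. The fingers move at their own pace and stop on an object; the grip force is fixed at half the most. Time passes only in rows, so rows that repeat a pose let the fingers close, or fill a call up. It gives the time, the measured TCP pose, the force and the opening at its end, in the units of the state.
- telemetry.get_obs(): the state, without advancing time (a new reading comes with each control period).
- snapshot(name): name is "scene" or "top" or "wrist"; returns a dict with "img" (420x560x3 uint8, red, green, blue), "range_z" (420x560 float32, m along the optical axis (not along the pixel's ray), 0 where there is no reading), "intrinsics" (3x3 intrinsics, pixels), "R" (3x3) and "t" (3): a world point X has camera coordinates R X + t. Camera axes: x right, y down, z forward; pixel columns grow to the right and rows downward; lengths in m; the calibration is good to about 2 mm. A picture is of the moment at which its call begins.
- job.close_job(): hands the job in, once; it reports no verdict.
Trained networks look in a picture, given as the dict that the camera call returned (one of the last four; its "shot" number tells which), for a name from the list of things; names that differ only in an ending like _2 or _b are one class to them, and where a whole thing is asked for, a point or a joint stands for the part that bears it (a point fixed in the world has none). Each returns a list of dicts, best first, with "conf" (0 to 1); they miss things now and then, are a little off and sometimes report something else, mostly with a low value. They report only what shows in the picture. A call takes as long as a camera call.
- models.cut_out(name, picture): "region" (420x560 bool, what is visible of it) and "uv" ([column, row] in pixels, amid what is visible of it).
- models.spot_point(name, picture): "uv" ([column, row] in pixels: a listed point, or the origin of a listed thing).
The state is a dict: "clock": time; "joint_pos": joint angles; "qvel": joint speeds; "tau": joint torques, N m; "tool_pos": TCP position; "orientation": TCP orientation; "force": force on the tool from outside, world axes, zero at the start; "moment": the same for the moment, N m; "opening": finger opening in m.
Only numpy, scipy, OpenCV 4.12 (cv2) and the standard library are available. Lean on these libraries where they do the work, as an engineer would, in place of code of your own. Each camera call takes 0.05 s, during which the arm holds its last target.

## Task

The heavy blackwood billet lies more or less end-on to the fence of the routing board. Without lifting it, walk it round with fingertip pushes near its corners, clear of the fence so that no corner strikes it, until a long side is parallel to the fence; then push it back until that long side sits flush against the fence, and along the fence until its end butts against the stop block. Leave it lying flat there, and leave the other things on the bench where they are.

Things in the scene. Friction and masses are not known exactly. Their poses are not given: they have to be found in the camera images.
- billet: Dark blackwood block, pale wax-dipped ends, pale centre line on top: 95 mm along its x, 190 mm along its y, 48 mm high, 0.8-1.15 kg. Origin: centre of its underside. Lies flat on the routing board; 3.5 to 8.5 N slides it. Starts clear of the fence, its y axis 55 to 90 degrees from the fence's y, turned either way; either long side may go to the fence, so it needs at most a quarter turn.
- fence: Fixed hardwood fence, 540 mm long, 32 thick, 40 high, on the board's far side. Origin: middle of its working face (towards the robot), at board-top level. x: into the fence, away from the robot; y: along it to the robot's left; z up. Board top (z = 0) spans x -300 to 100, y +-300 mm, 18 mm above the bench. Two opened toggle clamps, 110 mm tall, stand behind, all parts over 20 mm behind the face.
- stop: Fixed pale wood stop block clamped on the fence's left half: 52 mm out from the working face, 34 mm along the fence, 36 mm high, steel strap over the fence 46 mm high. Origin: where its stop face (towards the robot's right) meets the fence's working face, board level. Axes as the fence's; the block lies to -x, +y of the origin; the billet's end butts against its plane y = 0 from -y.
- pencil: Flat joiner's pencil, 157 x 13 x 8 mm, loose, lying on the left part of the board; leave it. Origin: underside, near the middle.
- wax_tin: Round aluminium tin, 66 mm diameter, 26 mm high, loose, on the near left corner of the board; leave it. Origin: centre of its underside.
- key_blanks: Bundle of three pale wooden key blanks, 85 x 30 x 12 mm, loose, on the right edge of the board; leave it. Origin: centre of its underside.
- block_plane: Small steel block plane with dark wood knob and palm rest, 160 x 46 x about 65 mm, loose, on the bench to the right of the board; leave it. Origin: centre of its sole.
- try_square: Try square with 100 mm dark wood stock and 130 mm steel blade, 16 mm high, loose, on the bench to the left of the board; leave it. Origin: centre of the stock's underside.
- chisel: Bench chisel 245 mm long with wooden handle 25 mm thick, loose, on the bench to the left; leave it. Origin: bench level under its ferrule.
- glue: White glue bottle, 54 mm diameter, 150 mm tall, loose, on the bench to the right, beyond the plane; leave it. Origin: centre of its base.

How it is judged (in metres and radians):
On the way, in this order (a step that is already met when the one before it is completed fails the run):
1. the fingers push the billet near one of its ends, away from its middle (contact force between the fingers and billet above 0.5 N and (y of the grasp point in the frame of billet above 0.03 m or y of the grasp point in the frame of billet below -0.03 m)), for 0.1 s.
2. the billet has been walked round, clear of the fence, until a long side is parallel to the fence (within 7 degrees) (angle between the y axis of billet and the y axis of fence, either way round below 0.12 rad and x of billet in the frame of fence below -0.054 m), for 0.2 s.
3. its long side is flush against the fence (x of billet in the frame of fence between -0.0515 and -0.0445 m and angle between the y axis of billet and the y axis of fence, either way round below 0.035 rad), for 0.2 s.
At the end, for the whole second after the job is handed in: The billet lies flat and at rest, a long side flush against the fence (its middle within 4 mm of the fence, parallel within 2 degrees) and its end against the stop block (within 4.5 mm) (all of step 3 and angle between billet's own z axis and vertical below 0.03 rad and z of billet in the frame of fence between -0.004 and 0.004 m and y of billet in the frame of stop between -0.0995 and -0.0915 m and linear speed of billet below 0.01 m/s); the robot touches nothing.
It fails at once if the billet is lifted or tipped (z of billet in the frame of fence above 0.008 m or angle between billet's own z axis and vertical above 0.12 rad).
It fails at once if a corner of the billet strikes the fence (over 10 N) while it is still more than 12 degrees out of parallel (contact force between billet and fence above 10 N and angle between the y axis of billet and the y axis of fence, either way round above 0.21 rad).
It fails at once if another thing on the bench is moved by more than 20 mm (distance of any of pencil, wax_tin, key_blanks, block_plane, try_square, chisel, glue from where it was at the start of the episode above 0.02 m).
It also fails if it takes over 70 s, if anything falls off the work surface, if the arm or the gripper's body presses on something with over 40 N, if the wrist force passes 120 N, or if a joint passes its speed limit or range.

## Working session

There is one attempt and no reset: what is moved stays moved. The work goes in short steps, Python scripts to look and compute and a tool call to move; the robot and the scene stay as the last step left them, time stands still between calls to the robot, and variables do not carry over. Pictures are saved under pics/ and viewed, and the job is handed in when it is done.

Besides the shell and the picture viewer there is one more tool, called after "Emit:" as a command line: name --argument value ..., lists and objects as JSON in quotes. jog_arm: Moves the arm, as the interface text tells. Its arguments: {"type":"object","properties":{"targets":{"type":"string"}},"required":["targets"]}

```bash
ls; mkdir -p pics; cat > h.py <<'E'
import numpy as np, cv2
from plant import telemetry, snapshot, job, models, ctrl
def world(p,uv,z=None):
    K=p["intrinsics"];R=p["R"];t=p["t"]
    uv=np.atleast_2d(uv).astype(float)
    ray=np.c_[(uv[:,0]-K[0,2])/K[0,0],(uv[:,1]-K[1,2])/K[1,1],np.ones(len(uv))]
    c=-R.T@t; d=ray@R
    if z is None:
        s=p["range_z"][uv[:,1].astype(int),uv[:,0].astype(int)][:,None]
    else: s=((z-c[2])/d[:,2])[:,None]
    return c+d*s
def save(p,n): cv2.imwrite(f"pics/{n}.png",cv2.cvtColor(p["img"],cv2.COLOR_RGB2BGR))
E
python3 - <<'E'
from h import *
np.set_printoptions(precision=4,suppress=True)
o=telemetry.get_obs();print(o)
for n in("top","scene"):
    p=snapshot(n);save(p,n+"0")
    print(n,-p["R"].T@p["t"])
    for k in["billet","fence","stop","pencil","wax_tin","key_blanks","block_plane","try_square","chisel","glue"]:
        r=models.spot_point(k,p)
        if r: print(k,r[0]["conf"],r[0]["uv"],world(p,r[0]["uv"]))
        else: print(k,None)
E
```

```text
pics
{'clock': 0.0, 'joint_pos': array([ 86.636 ,  20.5924,   0.6354,  -0.0215, -70.137 , -16.5078]), 'qvel': array([-0.0796, -0.0733,  0.0576,  0.0622,  0.0412, -0.0037]), 'tau': array([  0.0004, -58.2713,  29.306 ,   6.9973,   0.0071,  -0.0002]), 'tool_pos': array([0.2293, 0.6343, 0.2256]), 'orientation': array([179.9042,  -0.0074, -19.879 ]), 'force': array([ 0.7444, -0.9963, -0.0095]), 'moment': array([ 0.0305,  0.0517, -0.0167]), 'opening': 0.0875049774952708}
top [0.2305 0.0042 1.2093]
billet 0.77 [310.3, 204.2] [[ 0.5103 -0.0741  0.0681]]
fence 0.77 [285.4, 154.9] [[ 0.6612 -0.0152  0.0184]]
stop 0.61 [248.1, 147.4] [[0.677  0.084  0.0394]]
pencil 0.7 [250.4, 149.8] [[0.675  0.0788 0.0262]]
wax_tin 0.95 [201.2, 238.5] [[0.4324 0.2036 0.0471]]
key_blanks 0.63 [382.1, 194.1] [[ 0.5429 -0.2662  0.0294]]
block_plane 0.91 [452.7, 219.6] [[ 0.4684 -0.4404  0.0398]]
try_square 0.63 [114.7, 170.8] [[0.6278 0.4449 0.0145]]
chisel 0.97 [106.2, 267.3] [[0.3682 0.45   0.0185]]
glue 0.97 [449.3, 165.5] [[ 0.6133 -0.4457  0.0429]]
scene [ 1.5816 -0.3902  0.7988]
billet 0.88 [261.0, 227.6] [[ 0.5954 -0.1022  0.0702]]
fence 0.66 [303.4, 247.0] [[ 0.6938 -0.0248  0.0546]]
stop 0.9 [341.2, 243.0] [[0.7049 0.0742 0.0459]]
pencil 0.75 [378.1, 208.3] [[0.5732 0.2581 0.0247]]
wax_tin 0.83 [335.3, 191.8] [[0.4508 0.1804 0.0303]]
key_blanks 0.8 [193.1, 248.6] [[ 0.5592 -0.277   0.0281]]
block_plane 0.69 [119.1, 251.2] [[ 0.4711 -0.4578  0.01  ]]
try_square 0.7 [440.8, 211.2] [[0.6278 0.4375 0.0019]]
chisel 0.73 [399.2, 172.0] [[0.3826 0.4489 0.0053]]
glue 0.73 [118.4, 293.2] [[ 0.6606 -0.4711  0.0297]]
```

View pics/top0.png

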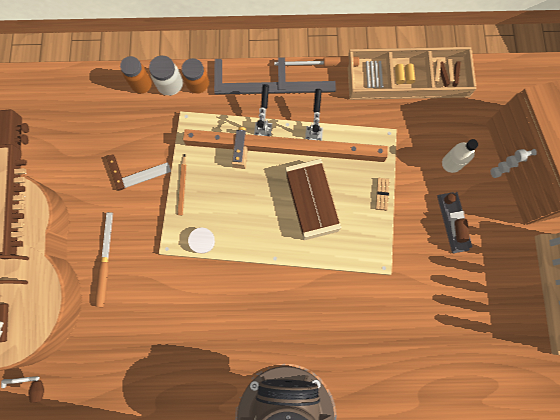

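View pics/scene0.png

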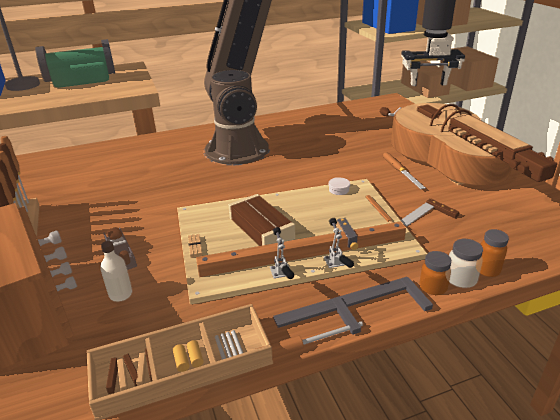

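```bash
cat >> h.py <<'E'
def cloud(p):
    v,u=np.mgrid[0:420,0:560]; 
    w=world(p,np.c_[u.ravel(),v.ravel()]).reshape(420,560,3); return w
E
python3 - <<'E'
from h import *
np.set_printoptions(precision=4,suppress=True)
for n in("top","scene"):
    p=snapshot(n); C=cloud(p)
    for k,zt in(("billet",.066),("fence",.058),("stop",.054)):
        r=models.cut_out(k,p)
        if not r: print(k,None);continue
        m=r[0]["region"]&(p["range_z"]>0)
        sel=m&(abs(C[...,2]-zt)<.008)
        P=C[sel]; print(n,k,r[0]["conf"],m.sum(),sel.sum(),np.median(P[:,2]))
        vv,uu=np.nonzero(sel); Q=world(p,np.c_[uu,vv],zt)[:,:2].astype(np.float32)
        rc=cv2.minAreaRect(Q); print(rc); print(cv2.boxPoints(rc))
        x=p["img"].copy(); x[sel]=[255,0,0]; save({"img":x},f"m_{n}_{k}")
E
cd pics; python3 -c "
import cv2,numpy as np
a=[cv2.resize(cv2.imread(f'm_top_{k}.png')[80:290,140:420],None,fx=1.4,fy=1.4) for k in('billet','fence','stop')]
b=[cv2.resize(cv2.imread(f'm_scene_{k}.png')[130:340,160:440],None,fx=1.4,fy=1.4) for k in('fence',)]
cv2.imwrite('mm.png',np.vstack([np.hstack(a[:2]),np.hstack([a[2],b[0]])]))"
```

```text
top billet 0.69 2979 2718 0.0652394738367017
((0.5290191173553467, -0.07932550460100174), (0.19157971441745758, 0.09565141052007675), 13.041740417480469)
[[ 0.4249 -0.0543]
 [ 0.4465 -0.1475]
 [ 0.6331 -0.1043]
 [ 0.6115 -0.0111]]
top fence 0.83 2874 2228 0.05726892478328127
((0.6788088083267212, -0.01293894648551941), (0.5334927439689636, 0.03538249433040619), 83.7243881225586)
[[ 0.6321 -0.2762]
 [ 0.6672 -0.28  ]
 [ 0.7256  0.2503]
 [ 0.6904  0.2541]]
top stop 0.6 469 205 0.055381493543058324
((0.6763860583305359, 0.10769063234329224), (0.03412456437945366, 0.10621865093708038), 88.7172622680664)
[[0.6229 0.0918]
 [0.7291 0.0894]
 [0.7299 0.1236]
 [0.6237 0.1259]]
scene billet 0.81 2069 1514 0.06831861795015243
((0.5325654149055481, -0.08515544980764389), (0.20348551869392395, 0.10238401591777802), 13.120296478271484)
[[ 0.4219 -0.0584]
 [ 0.4451 -0.1581]
 [ 0.6433 -0.1119]
 [ 0.62   -0.0122]]
scene fence 0.74 3411 1892 0.059410516267877356
((0.6924896240234375, -0.018813133239746094), (0.5382984280586243, 0.06164226308465004), 83.58570098876953)
[[ 0.6318 -0.2828]
 [ 0.693  -0.2897]
 [ 0.7532  0.2452]
 [ 0.6919  0.2521]]
scene stop 0.68 336 107 0.055109326049932905
((0.6816209554672241, 0.1050858125090599), (0.037410177290439606, 0.1162128895521164), 85.64647674560547)
[[0.6223 0.0908]
 [0.7381 0.082 ]
 [0.741  0.1193]
 [0.6251 0.1281]]
```

View pics/mm.png

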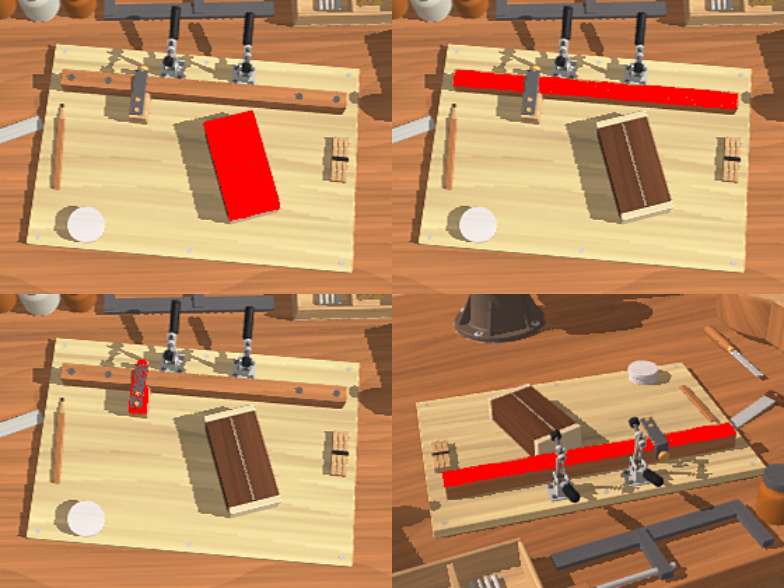

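```bash
cat >> h.py <<'E'
from scipy.spatial.transform import Rotation as Ro
np.set_printoptions(precision=4,suppress=True)
def plan(rows,g=-1):
    """rows: world [x,y,z,yaw] -> jog rows, tool straight down"""
    o=telemetry.get_obs(); R0=Ro.from_euler('xyz',o["orientation"],degrees=True)
    out=[]
    for x,y,z,yaw in rows:
        d=R0.inv().apply(np.array([x,y,z])-o["tool_pos"])
        r=(R0.inv()*Ro.from_euler('xyz',[180,0,yaw],degrees=True)).as_rotvec(degrees=True)
        out.append(" ".join(f"{v:.4f}" for v in d)+" "+" ".join(f"{v:.1f}" for v in r)+f" {g}")
    print("clock",o["clock"],o["tool_pos"],o["orientation"],o["force"]); print("; ".join(out))
FO=np.array([.6615,-.0125]); FYAW=-6.28
a=np.radians(FYAW); EX=np.array([np.cos(a),np.sin(a)]); EY=np.array([-np.sin(a),np.cos(a)])
def tof(w): w=np.asarray(w)-FO; return np.array([w@EX,w@EY])
def tow(f): return FO+f[0]*EX+f[1]*EY
def billet(name="top",save_as=None):
    p=snapshot(name)
    if save_as: save(p,save_as)
    C=cloud(p); r=models.cut_out("billet",p)
    if not r: print("no billet"); return
    sel=r[0]["region"]&(abs(C[...,2]-.066)<.008)
    vv,uu=np.nonzero(sel); Q=world(p,np.c_[uu,vv],.066)[:,:2].astype(np.float32)
    rc=cv2.minAreaRect(Q); b=cv2.boxPoints(rc)
    e=[b[1]-b[0],b[2]-b[1]]; e=max(e,key=np.linalg.norm); ang=np.degrees(np.arctan2(e[1],e[0]))%180
    c=np.array(rc[0])
    print(name,"conf",r[0]["conf"],"size",np.round(rc[1],4),"c",c,"fence frame",tof(c),"long axis world deg",round(ang,2),"vs fence y",round(ang-90-FYAW,2))
    return c,ang
E
python3 - <<'E'
from h import *
s=telemetry.get_obs()["tool_pos"]; e=np.array([.6191,-.1493,.20])
plan([[*(s+(e-s)*i/15),-19.9-147*i/15] for i in range(1,9)])
E
```

```text
clock 1.5 [0.2294 0.6348 0.2266] [-179.996     0.0005  -19.8689] [-0.3031  0.7999 -0.358 ]
0.0422 0.0403 0.0018 -0.0 0.0 9.8 -1; 0.0844 0.0807 0.0035 -0.0 0.0 19.6 -1; 0.1266 0.1210 0.0053 -0.0 0.0 29.4 -1; 0.1688 0.1613 0.0071 -0.0 0.0 39.2 -1; 0.2110 0.2017 0.0088 -0.0 0.0 49.0 -1; 0.2532 0.2420 0.0106 -0.0 0.0 58.8 -1; 0.2954 0.2823 0.0124 -0.0 0.0 68.6 -1; 0.3376 0.3227 0.0142 -0.0 0.0 78.4 -1
```

Emit:
jog_arm --targets "0.042 0.040 0.002 0 0 9.8 -1; 0.084 0.081 0.004 0 0 19.6 -1; 0.127 0.121 0.005 0 0 29.4 -1; 0.169 0.161 0.007 0 0 39.2 -1; 0.211 0.202 0.009 0 0 49 -1; 0.253 0.242 0.011 0 0 58.8 -1; 0.295 0.282 0.012 0 0 68.6 -1; 0.338 0.323 0.014 0 0 78.4 -1"

```text
clock: 2.5
tool_pos: [0.4382, 0.2146, 0.2131]
orientation: [-180.0, 0.1, -98.6]
force: [0.7, 0.4, -0.8]
opening: 0.013
```

```bash
python3 - <<'E'
from h import *
o=telemetry.get_obs();s=o["tool_pos"]; e=np.array([.6191,-.1493,.16]);print(o["joint_pos"],o["opening"]); y=o["orientation"][2]
plan([[*(s+(e-s)*i/8),y+(-167-y)*i/8] for i in range(1,9)])
E
```

```text
[ 49.2487   3.2347 -23.4734   0.0117 -63.2162 -57.8118] 0.01298497115310796
clock 2.5 [0.4382 0.2146 0.2131] [-179.9508    0.0585  -98.5578] [ 0.6533  0.3588 -0.7787]
0.0416 -0.0291 0.0066 -0.0 0.1 8.6 -1; 0.0832 -0.0583 0.0132 -0.0 0.1 17.1 -1; 0.1249 -0.0874 0.0198 -0.0 0.1 25.7 -1; 0.1665 -0.1165 0.0265 -0.0 0.1 34.2 -1; 0.2081 -0.1456 0.0331 -0.0 0.1 42.8 -1; 0.2497 -0.1748 0.0397 -0.0 0.1 51.3 -1; 0.2913 -0.2039 0.0463 -0.0 0.1 59.9 -1; 0.3330 -0.2330 0.0529 -0.0 0.1 68.4 -1
```

Emit:
jog_arm --targets "0.042 -0.029 0.006 0 0 8.6 -1; 0.083 -0.058 0.013 0 0 17.1 -1; 0.125 -0.087 0.020 0 0 25.7 -1; 0.166 -0.116 0.026 0 0 34.2 -1; 0.208 -0.146 0.033 0 0 42.8 -1; 0.250 -0.175 0.040 0 0 51.3 -1; 0.291 -0.204 0.046 0 0 59.9 -1; 0.333 -0.233 0.053 0 0 68.4 -1"

```text
clock: 3.5
tool_pos: [0.6199, -0.151, 0.1599]
orientation: [180.0, 0.1, -167.2]
force: [1.9, 0.6, 0.6]
opening: 0.0005
```

```bash
python3 - <<'E'
from h import *
o=telemetry.get_obs();s=o["tool_pos"]; print(o["opening"],o["joint_pos"])
plan([[.6191,-.1493,z,-167] for z in(.13,.095,.065,.045,.032,.028,.028,.028)])
E
```

```text
0.00047972992876443805 [  3.7829  19.7924  -9.4943  -0.0483 -60.6211 -80.994 ]
clock 3.5 [ 0.6199 -0.151   0.1599] [ 179.9728    0.0976 -167.2347] [1.8715 0.5945 0.6438]
0.0005 0.0018 0.0299 0.0 0.1 -0.2 -1; 0.0005 0.0018 0.0649 0.0 0.1 -0.2 -1; 0.0006 0.0017 0.0949 0.0 0.1 -0.2 -1; 0.0006 0.0017 0.1149 0.0 0.1 -0.2 -1; 0.0006 0.0017 0.1279 0.0 0.1 -0.2 -1; 0.0006 0.0017 0.1319 0.0 0.1 -0.2 -1; 0.0006 0.0017 0.1319 0.0 0.1 -0.2 -1; 0.0006 0.0017 0.1319 0.0 0.1 -0.2 -1
```

Emit:
jog_arm --targets "0 0.002 0.03 0 0 0 -1; 0 0.002 0.065 0 0 0 -1; 0 0.002 0.095 0 0 0 -1; 0 0.002 0.115 0 0 0 -1; 0 0.002 0.128 0 0 0 -1; 0 0.002 0.132 0 0 0 -1; 0 0.002 0.132 0 0 0 -1; 0 0.002 0.132 0 0 0 -1"

```text
clock: 4.5
tool_pos: [0.6203, -0.1489, 0.0289]
orientation: [180.0, 0.2, -167.2]
force: [0.2, -1.2, 1.2]
opening: 0.0
```

```bash
python3 - <<'E'
from h import *
p=snapshot("wrist");save(p,"w1");p=snapshot("top");save(p,"t1")
o=telemetry.get_obs(); print(o["tool_pos"],o["force"])
E
cd pics; python3 -c "
import cv2,numpy as np
cv2.imwrite('c1.png',np.hstack([cv2.resize(cv2.imread('w1.png'),(400,300)),cv2.resize(cv2.imread('t1.png')[80:290,140:420],(400,300))]))"
```

```text
[ 0.6201 -0.1489  0.0287] [ 0.169   0.8526 -0.6552]
```

View pics/c1.png

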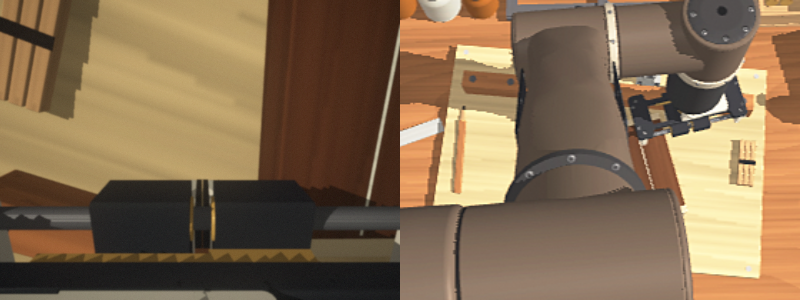

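```bash
cat >> h.py <<'E'
def finger(P,th,arm,off,side=-1):
    a=np.radians(th);u=np.array([np.cos(a),np.sin(a)]);n=np.array([-u[1],u[0]])
    return P+arm*u+side*off*n
E
python3 - <<'E'
from h import *
c=np.array([.529,-.0793]);a=np.radians(13.04);P=c-.05*np.array([np.cos(a),np.sin(a)])
rows=[]
for th,off in((13,.079),(13,.0695),(17,.0685),(21,.0685),(25,.0685),(29,.0685),(33,.0685),(36,.0685)):
    f=finger(P,th,.122,off); rows.append([*f,.028,th-180])
print(np.array(rows)); plan(rows)
E
```

```text
[[   0.6169   -0.1401    0.028  -167.    ]
 [   0.6148   -0.1309    0.028  -167.    ]
 [   0.617    -0.1204    0.028  -163.    ]
 [   0.6187   -0.1108    0.028  -159.    ]
 [   0.6198   -0.1011    0.028  -155.    ]
 [   0.6202   -0.0913    0.028  -151.    ]
 [   0.6199   -0.0816    0.028  -147.    ]
 [   0.6193   -0.0743    0.028  -144.    ]]
clock 4.6 [ 0.6201 -0.1489  0.0287] [ 179.9892    0.1707 -167.227 ] [ 0.169   0.8526 -0.6552]
0.0012 0.0093 0.0007 0.0 0.2 -0.2 -1; 0.0012 0.0188 0.0007 0.0 0.2 -0.2 -1; -0.0032 0.0284 0.0008 0.0 0.2 -4.2 -1; -0.0071 0.0374 0.0008 -0.0 0.2 -8.2 -1; -0.0103 0.0467 0.0008 -0.0 0.2 -12.2 -1; -0.0128 0.0561 0.0008 -0.0 0.2 -16.2 -1; -0.0147 0.0657 0.0008 -0.0 0.2 -20.2 -1; -0.0156 0.0729 0.0008 -0.0 0.2 -23.2 -1
```

Emit:
jog_arm --targets "0.001 0.009 0.001 0 0 0 -1; 0.001 0.019 0.001 0 0 0 -1; -0.003 0.028 0.001 0 0 -4 -1; -0.007 0.037 0.001 0 0 -8 -1; -0.010 0.047 0.001 0 0 -12 -1; -0.013 0.056 0.001 0 0 -16 -1; -0.015 0.066 0.001 0 0 -20 -1; -0.016 0.073 0.001 0 0 -23 -1"

```text
clock: 5.6
tool_pos: [0.62, -0.0733, 0.028]
orientation: [-179.9, 0.2, -144.1]
force: [0.8, -2.8, -1.4]
opening: 0.0003
```

```bash
python3 - <<'E'
from h import *
billet("scene","s2"); billet("top")
o=telemetry.get_obs(); print(o["tool_pos"],o["orientation"],o["force"],o["joint_pos"])
E
```

```text
scene conf 0.62 size [0.2372 0.1238] c [ 0.5399 -0.0565] fence frame [-0.1161 -0.0571] long axis world deg 27.57 vs fence y -56.15
top conf 0.84 size [0.1905 0.0962] c [ 0.522  -0.0579] fence frame [-0.1337 -0.0604] long axis world deg 35.75 vs fence y -47.97
[ 0.6194 -0.0736  0.0279] [-179.9527    0.1591 -144.2617] [ 0.7348  0.5973 -0.8301] [ 11.115   26.4824 -19.127   -0.0334 -44.2262 -65.3528]
```

View pics/s2.png

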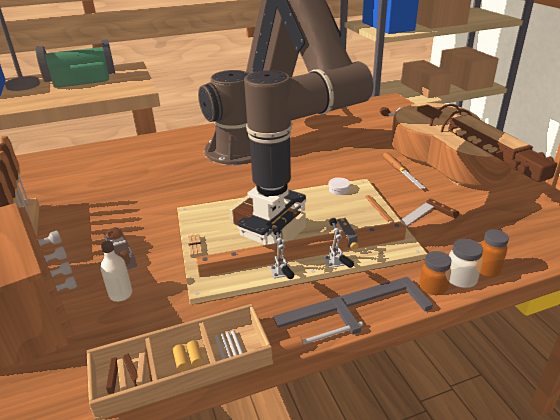

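```bash
python3 - <<'E'
from h import *
P=np.array([.522,-.0579])-.05*np.array([np.cos(np.radians(35.75)),np.sin(np.radians(35.75))])
rows=[]
for th in(41,45.5,50,54.5,59,63.5,68,72):
    f=finger(P,th,.122,.0685); rows.append([*f,.028,th-180])
print(np.array(rows)); plan(rows)
E
```

```text
[[   0.6184   -0.0588    0.028  -139.    ]
 [   0.6158   -0.0481    0.028  -134.5   ]
 [   0.6123   -0.0377    0.028  -130.    ]
 [   0.608    -0.0276    0.028  -125.5   ]
 [   0.603    -0.0178    0.028  -121.    ]
 [   0.5972   -0.0085    0.028  -116.5   ]
 [   0.5906    0.0003    0.028  -112.    ]
 [   0.5843    0.0077    0.028  -108.    ]]
clock 5.8 [ 0.6194 -0.0736  0.0279] [-179.9527    0.1591 -144.2617] [ 0.7348  0.5973 -0.8301]
-0.0079 0.0126 -0.0001 -0.1 0.2 -5.3 -1; -0.0120 0.0228 -0.0001 -0.1 0.2 -9.8 -1; -0.0152 0.0333 -0.0001 -0.1 0.2 -14.3 -1; -0.0177 0.0440 -0.0001 -0.1 0.1 -18.8 -1; -0.0193 0.0549 -0.0001 -0.1 0.1 -23.3 -1; -0.0200 0.0658 -0.0001 -0.1 0.1 -27.8 -1; -0.0199 0.0768 -0.0001 -0.1 0.1 -32.3 -1; -0.0190 0.0866 -0.0001 -0.1 0.1 -36.3 -1
```

Emit:
jog_arm --targets "-0.008 0.013 0 0 0 -5.3 -1; -0.012 0.023 0 0 0 -9.8 -1; -0.015 0.033 0 0 0 -14.3 -1; -0.018 0.044 0 0 0 -18.8 -1; -0.019 0.055 0 0 0 -23.3 -1; -0.020 0.066 0 0 0 -27.8 -1; -0.020 0.077 0 0 0 -32.3 -1; -0.019 0.087 0 0 0 -36.3 -1"

```text
clock: 6.8
tool_pos: [0.5847, 0.0084, 0.0281]
orientation: [-179.8, 0.1, -107.9]
force: [4.8, -0.5, -2.1]
opening: 0.0004
```

```bash
python3 - <<'E'
from h import *
r=billet("top","t3")
o=telemetry.get_obs(); print(o["tool_pos"],o["orientation"],o["force"],o["joint_pos"])
c,t=r;u=np.array([np.cos(np.radians(t)),np.sin(np.radians(t))]);P=c-.05*u
d=o["tool_pos"][:2]-c; print("finger in billet along,off",d@u,d@[-u[1],u[0]])
rows=[]
for th in(t+2,t+4,t+6,t+8,t+10,t+11,83.7,83.7):
    th=min(th,83.7);f=finger(P,th,.122,.0685); rows.append([*f,.028,th-180])
print(np.array(rows)); plan(rows)
E
```

```text
top conf 0.63 size [0.1897 0.096 ] c [ 0.4971 -0.0346] fence frame [-0.161 -0.04 ] long axis world deg 71.17 vs fence y -12.55
[0.5838 0.0086 0.0281] [-179.8492    0.1218 -107.9357] [0.1592 0.2432 0.7609] [ 20.018   23.4976 -24.4755  -0.0049 -41.8331 -37.9502]
finger in billet along,off 0.06889433839106487 -0.0681495690779566
[[   0.5818    0.015     0.028  -106.8341]
 [   0.5784    0.0185    0.028  -104.8341]
 [   0.5748    0.0218    0.028  -102.8341]
 [   0.5712    0.025     0.028  -100.8341]
 [   0.5674    0.0281    0.028   -98.8341]
 [   0.5654    0.0296    0.028   -97.8341]
 [   0.5624    0.0318    0.028   -96.3   ]
 [   0.5624    0.0318    0.028   -96.3   ]]
clock 6.9 [0.5838 0.0086 0.0281] [-179.8492    0.1218 -107.9357] [0.1592 0.2432 0.7609]
-0.0055 0.0039 0.0001 -0.2 0.1 -1.1 -1; -0.0077 0.0082 0.0001 -0.2 0.1 -3.1 -1; -0.0098 0.0126 0.0001 -0.2 0.1 -5.1 -1; -0.0117 0.0171 0.0001 -0.2 0.1 -7.1 -1; -0.0135 0.0217 0.0001 -0.2 0.1 -9.1 -1; -0.0143 0.0240 0.0001 -0.2 0.1 -10.1 -1; -0.0155 0.0275 0.0000 -0.2 0.1 -11.6 -1; -0.0155 0.0275 0.0000 -0.2 0.1 -11.6 -1
```

View pics/t3.png

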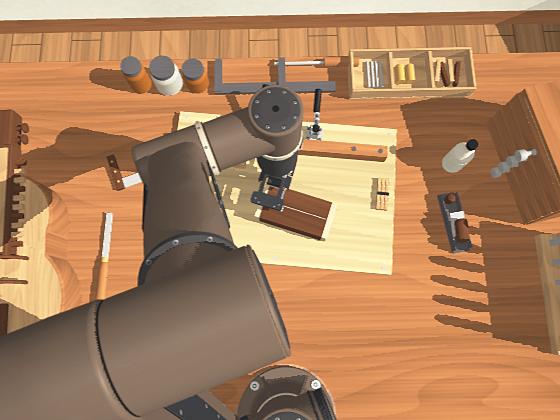

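Emit:
jog_arm --targets "-0.003 0.004 0 0 0 -1.5 -1; -0.006 0.008 0 0 0 -3 -1; -0.008 0.0125 0 0 0 -5 -1; -0.0105 0.017 0 0 0 -7 -1; -0.012 0.0215 0 0 0 -9 -1; -0.013 0.0245 0 0 0 -10.1 -1; -0.0145 0.0275 0 0 0 -11.6 -1; -0.0145 0.0275 0 0 0 -11.6 -1"

```text
clock: 7.9
tool_pos: [0.5619, 0.0311, 0.0281]
orientation: [-179.8, 0.1, -96.3]
force: [1.0, 1.3, 0.1]
opening: 0.0003
```

```bash
python3 - <<'E'
from h import *
r=billet("top")
# retreat off face, up
o=telemetry.get_obs(); p=o["tool_pos"]; print(o["joint_pos"])
y=o["orientation"][2]
b=p[:2]+.02*EX
plan([[*(p[:2]+.01*EX),.028,y],[*b,.028,y],[*b,.05,y],[*b,.09,y],[*b,.13,y],[*b,.16,y],[*(b-.03*EX),.16,y],[*(b-.06*EX),.16,y]])
E
```

```text
top conf 0.59 size [0.1901 0.0963] c [ 0.4866 -0.0292] fence frame [-0.1721 -0.0357] long axis world deg 84.28 vs fence y 0.56
[ 23.0789  21.9395 -27.2178  -0.009  -40.6647 -29.4202]
clock 8.0 [0.5619 0.031  0.0281] [-179.8478    0.0926  -96.348 ] [1.1566 0.7805 1.6451]
-0.0000 -0.0100 0.0001 -0.2 0.1 -0.0 -1; -0.0000 -0.0200 0.0001 -0.2 0.1 -0.0 -1; -0.0001 -0.0201 -0.0219 -0.2 0.1 -0.0 -1; -0.0001 -0.0202 -0.0619 -0.2 0.1 -0.0 -1; -0.0002 -0.0203 -0.1019 -0.2 0.1 -0.0 -1; -0.0002 -0.0204 -0.1319 -0.2 0.1 -0.0 -1; -0.0002 0.0096 -0.1320 -0.2 0.1 -0.0 -1; -0.0002 0.0396 -0.1320 -0.2 0.1 -0.0 -1
```

Emit:
jog_arm --targets "0 -0.01 0 0 0 0 -1; 0 -0.02 0 0 0 0 -1; 0 -0.02 -0.022 0 0 0 -1; 0 -0.02 -0.062 0 0 0 -1; 0 -0.01 -0.092 0 0 8 -1; 0 0.02 -0.1 0 0 18 0; 0 0.05 -0.1 0 0 28 1; 0 0.08 -0.1 0 0 38 1"

```text
clock: 9.0
tool_pos: [0.4815, 0.0395, 0.1278]
orientation: [-180.0, 0.1, -134.7]
force: [0.1, 0.7, -0.3]
opening: 0.0251
```

```bash
python3 - <<'E'
from h import *
c,t=billet("top","t4")
o=telemetry.get_obs(); p=o["tool_pos"]; print(o["joint_pos"],o["opening"])
f=tof(c)
e=np.array([*tow([f[0]-.0475-.0095-.018,f[1]]),.10]); print(e); y0=o["orientation"][2]; 
if y0>0:y0-=360
yt=-186.3
R=[[*(p+(e-p)*k),y0+(yt-y0)*k] for k in(.2,.4,.6,.8,1)]
R+=[[e[0],e[1],z,yt] for z in(.07,.045,.035)]
plan(R,1)
E
```

```text
top conf 0.87 size [0.1788 0.0963] c [ 0.4861 -0.0348] fence frame [-0.1719 -0.0413] long axis world deg 84.16 vs fence y 0.44
[ 28.1292   7.5174 -31.0808  -0.0457 -51.2969 -72.7259] 0.032864034044095644
[ 0.4116 -0.0266  0.1   ]
clock 9.1 [0.4798 0.0393 0.1279] [ 179.997     0.1107 -134.6252] [ 0.5432  0.6055 -0.0567]
0.0190 0.0005 0.0055 0.0 0.1 10.3 1; 0.0379 0.0009 0.0111 0.0 0.1 20.7 1; 0.0569 0.0014 0.0166 0.0 0.1 31.0 1; 0.0759 0.0018 0.0221 0.0 0.1 41.3 1; 0.0948 0.0023 0.0277 0.1 0.1 51.7 1; 0.0949 0.0023 0.0577 0.1 0.1 51.7 1; 0.0949 0.0023 0.0827 0.1 0.1 51.7 1; 0.0950 0.0023 0.0927 0.1 0.1 51.7 1
```

Emit:
jog_arm --targets "0.019 0 0 0 0 10.3 1; 0.038 0 0 0 0 20.7 1; 0.057 0 0.005 0 0 31 1; 0.076 0 0.01 0 0 41.3 1; 0.095 0 0.015 0 0 51.7 1; 0.095 0 0.02 0 0 51.7 1; 0.095 0 0.025 0 0 51.7 1; 0.095 0 0.028 0 0 51.7 1"

```text
clock: 10.1
tool_pos: [0.4136, -0.028, 0.0993]
orientation: [179.9, 0.0, 173.8]
force: [-0.4, -0.7, -0.7]
opening: 0.0879
```

```bash
python3 - <<'E'
from h import *
c,t=billet("top","t5")
o=telemetry.get_obs(); p=o["tool_pos"]; print(o["joint_pos"],o["opening"],tof(p[:2]))
e=tow([-.172-.0475-.0095-.018,-.0357]); print(e)
plan([[*e,z,173.7] for z in(.08,.06,.045,.035,.03,.028,.028,.028)],1)
E
```

```text
no billetTraceback (most recent call last):
  File "<stdin>", line 2, in <module>
TypeError: cannot unpack non-iterable NoneType object
```

View pics/t5.png

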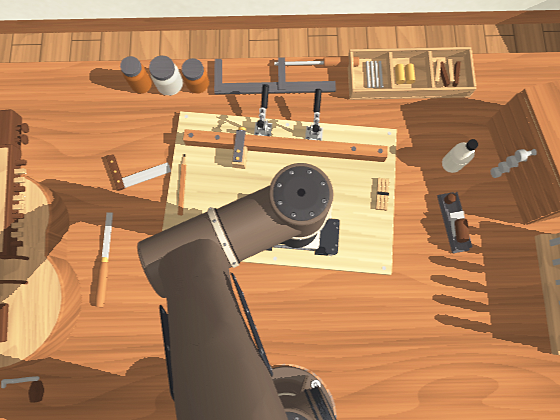

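```bash
python3 - <<'E'
from h import *
billet("scene","s5")
o=telemetry.get_obs(); p=o["tool_pos"]; print(o["joint_pos"],o["opening"],tof(p[:2]))
e=tow([-.172-.0475-.0095-.018,-.0357]); print(e)
plan([[*e,z,173.7] for z in(.08,.06,.045,.035,.03,.028,.028,.028)],1)
E
```

```text
scene conf 0.77 size [0.1907 0.1122] c [ 0.4915 -0.0349] fence frame [-0.1665 -0.0408] long axis world deg 83.71 vs fence y -0.01
[  23.6484    3.1519  -40.7891   -0.0566  -45.9752 -119.8781] 0.08783491027518728 [-0.245  -0.0427]
[ 0.4121 -0.021 ]
clock 10.3 [ 0.4133 -0.0281  0.0996] [179.9229   0.0524 173.731 ] [ 0.5857  0.0582 -0.0236]
0.0020 0.0069 0.0196 0.1 0.1 0.0 1; 0.0020 0.0069 0.0396 0.1 0.1 0.0 1; 0.0020 0.0069 0.0546 0.1 0.1 0.0 1; 0.0021 0.0069 0.0646 0.1 0.1 0.0 1; 0.0021 0.0069 0.0696 0.1 0.1 0.0 1; 0.0021 0.0069 0.0716 0.1 0.1 0.0 1; 0.0021 0.0069 0.0716 0.1 0.1 0.0 1; 0.0021 0.0069 0.0716 0.1 0.1 0.0 1
```

View pics/s5.png

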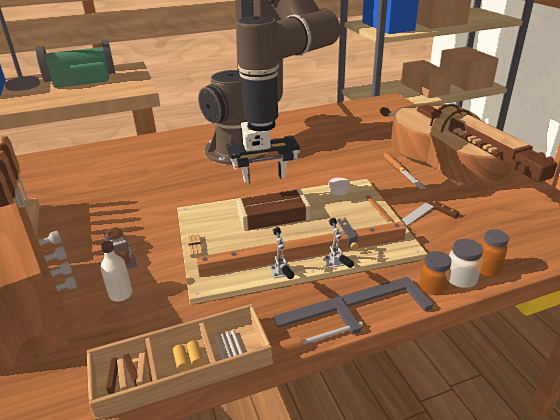

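Emit:
jog_arm --targets "0.002 0.006 0.02 0 0 0 1; 0.002 0.006 0.04 0 0 0 1; 0.002 0.006 0.055 0 0 0 1; 0.002 0.006 0.065 0 0 0 1; 0.002 0.006 0.07 0 0 0 1; 0.002 0.006 0.072 0 0 0 1; 0.002 0.006 0.072 0 0 0 1; 0.002 0.006 0.072 0 0 0 1"

```text
clock: 11.3
tool_pos: [0.4123, -0.0218, 0.0279]
orientation: [179.9, 0.1, 173.7]
force: [0.0, 0.1, -0.4]
opening: 0.0881
```

```bash
python3 - <<'E'
from h import *
o=telemetry.get_obs(); p=o["tool_pos"]; print(o["force"],tof(p[:2]))
# move along +fence x ; expected finger fence x at flush = -.095-.0095=-.1045
x0,y0=tof(p[:2])
plan([[*tow([x0+d,y0]),.028,173.72] for d in(.01,.02,.03,.042,.054,.066,.078,.09)],1)
E
```

```text
[ 0.0106  0.0626 -0.3743] [-0.2467 -0.0365]
clock 11.3 [ 0.4123 -0.0218  0.0279] [179.9049   0.0867 173.7333] [ 0.0106  0.0626 -0.3743]
-0.0100 -0.0000 -0.0000 0.1 0.1 0.0 1; -0.0200 -0.0000 -0.0000 0.1 0.1 0.0 1; -0.0300 -0.0000 -0.0000 0.1 0.1 0.0 1; -0.0420 -0.0000 0.0000 0.1 0.1 0.0 1; -0.0540 -0.0000 0.0000 0.1 0.1 0.0 1; -0.0660 -0.0000 0.0000 0.1 0.1 0.0 1; -0.0780 -0.0000 0.0001 0.1 0.1 0.0 1; -0.0900 -0.0000 0.0001 0.1 0.1 0.0 1
```

Emit:
jog_arm --targets "-0.01 0 0 0 0 0 1; -0.02 0 0 0 0 0 1; -0.03 0 0 0 0 0 1; -0.042 0 0 0 0 0 1; -0.055 0 0 0 0 0 1; -0.07 0 0 0 0 0 1; -0.085 0 0 0 0 0 1; -0.1 0 0 0 0 0 1"

```text
clock: 12.3
tool_pos: [0.5088, -0.0339, 0.0272]
orientation: [-180.0, -0.3, 173.7]
force: [-11.7, 2.4, 9.6]
opening: 0.0877
```

```bash
python3 - <<'E'
from h import *
billet("scene","s6");billet("top","t6")
o=telemetry.get_obs(); p=o["tool_pos"]; print(o["force"],o["orientation"],tof(p[:2]))
E
```

```text
scene conf 0.61 size [0.1919 0.159 ] c [ 0.5915 -0.0474] fence frame [-0.0658 -0.0423] long axis world deg 83.56 vs fence y -0.16
top conf 0.57 size [0.0329 0.0513] c [ 0.5818 -0.1199] fence frame [-0.0674 -0.1155] long axis world deg 172.72 vs fence y 89.0
[-1.0007 -0.1136 -0.4193] [179.9126   0.0673 173.697 ] [-0.1465 -0.0367]
```

View pics/s6.png

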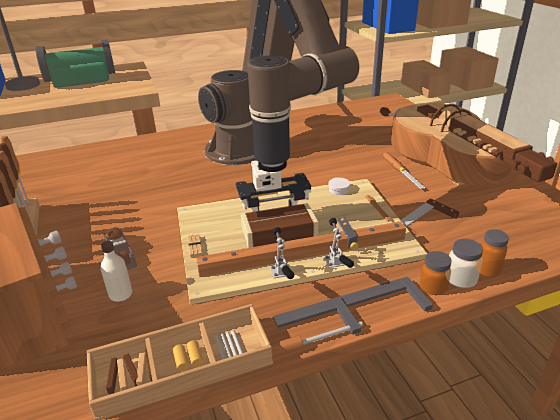

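Emit:
jog_arm --targets "-0.005 0 0 0 0 0 1; -0.011 0 0 0 0 0 1; -0.017 0 0 0 0 0 1; -0.023 0 0 0 0 0 1; -0.028 0 0 0 0 0 1; -0.032 0 0 0 0 0 1; -0.035 0 0 0 0 0 1; -0.038 0 0 0 0 0 1"

```text
clock: 13.5
tool_pos: [0.5465, -0.0376, 0.0273]
orientation: [180.0, -0.2, 173.7]
force: [-10.0, 0.1, 6.8]
opening: 0.0877
```

```bash
python3 - <<'E'
from h import *
billet("scene","s7")
o=telemetry.get_obs(); p=o["tool_pos"]; print(o["force"],o["orientation"],tof(p[:2]))
E
```

```text
scene conf 0.73 size [0.1926 0.1204] c [ 0.6104 -0.0495] fence frame [-0.0467 -0.0424] long axis world deg 82.48 vs fence y -1.24
[-7.4814  0.4647  4.2359] [179.9754  -0.1741 173.6551] [-0.1109 -0.0375]
```

Emit:
jog_arm --targets "-0.002 0 0 0 0 0 1; -0.004 0 0 0 0 0 1; -0.005 0 0 0 0 0 1; -0.006 0 0 0 0 0 1; -0.007 0 0 0 0 0 1; -0.008 0 0 0 0 0 1; -0.008 0 0 0 0 0 1; -0.008 0 0 0 0 0 1"

```text
clock: 14.6
tool_pos: [0.5521, -0.0389, 0.027]
orientation: [-180.0, -0.4, 173.6]
force: [-11.1, 1.8, 7.3]
opening: 0.0875
```

```bash
python3 - <<'E'
from h import *
p=snapshot("scene");save(p,"s8");p=snapshot("wrist");save(p,"w8")
o=telemetry.get_obs(); p=o["tool_pos"]; print(o["force"],o["moment"],o["orientation"],tof(p[:2]))
E
cd pics; python3 -c "
import cv2,numpy as np
cv2.imwrite('c8.png',np.hstack([cv2.resize(cv2.imread('s8.png')[160:310,180:380],(400,300)),cv2.resize(cv2.imread('w8.png'),(400,300))]))"
```

```text
[-10.4376   2.8521   7.1648] [ 0.6188  3.502  -0.02  ] [-179.9664   -0.4472  173.6199] [-0.1059 -0.0382]
```

View pics/c8.png

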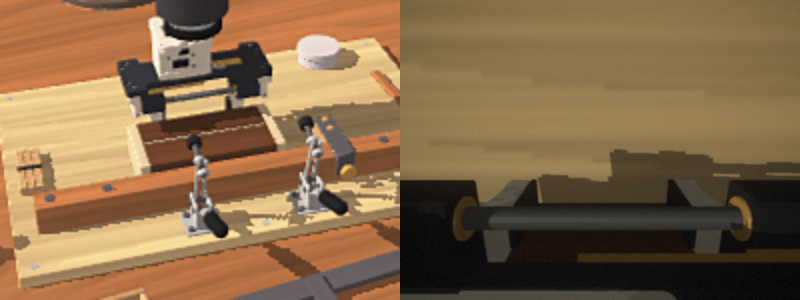

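Emit:
jog_arm --targets "-0.002 0 0 0 0 0 1; -0.004 0 0 0 0 0 1; -0.005 0 0 0 0 0 1; -0.006 0 0 0 0 0 1; -0.007 0 0 0 0 0 1; -0.007 0 0 0 0 0 1; -0.007 0 0 0 0 0 1; -0.007 0 0 0 0 0 1"

```text
clock: 15.7
tool_pos: [0.5553, -0.0399, 0.0267]
orientation: [-179.9, -0.8, 173.6]
force: [-13.4, 3.2, 10.0]
opening: 0.0872
```

```bash
python3 - <<'E'
from h import *
o=telemetry.get_obs(); p=o["tool_pos"]; print(o["force"],o["moment"],o["orientation"],tof(p[:2]))
E
```

```text
[-13.4177   3.2216  10.0114] [1.1572 4.2354 0.0675] [-179.9055   -0.774   173.5921] [-0.1025 -0.0389]
```

Emit:
jog_arm --targets "-0.004 0 0 0 0 0 1; -0.005 0 0 0 0 0 1; -0.006 0 0 0 0 0 1; -0.007 0 0 0 0 0 1; -0.008 0 0 0 0 0 1; -0.009 0 0 0 0 0 1; -0.009 0 0 0 0 0 1; -0.009 0 0 0 0 0 1"

```text
clock: 16.7
tool_pos: [0.555, -0.0407, 0.0259]
orientation: [-179.8, -1.6, 173.6]
force: [-32.4, 13.8, 26.9]
opening: 0.0879
```

```bash
python3 - <<'E'
from h import *
o=telemetry.get_obs(); p=o["tool_pos"]; print(o["force"],o["moment"],o["orientation"],tof(p[:2]))
p=snapshot("scene");save(p,"s9")
C=cloud(p)
r=models.cut_out("billet",p);m=r[0]["region"]; x=p["img"].copy(); 
cv2.imwrite("pics/s9c.png",cv2.resize(cv2.cvtColor(x,cv2.COLOR_RGB2BGR)[190:280,210:370],None,fx=5,fy=5,interpolation=cv2.INTER_CUBIC))
E
```

```text
[-32.3527  13.787   26.9073] [ 5.358  10.7366  0.9036] [-179.7888   -1.6235  173.5892] [-0.1028 -0.0396]
```

View pics/s9c.png

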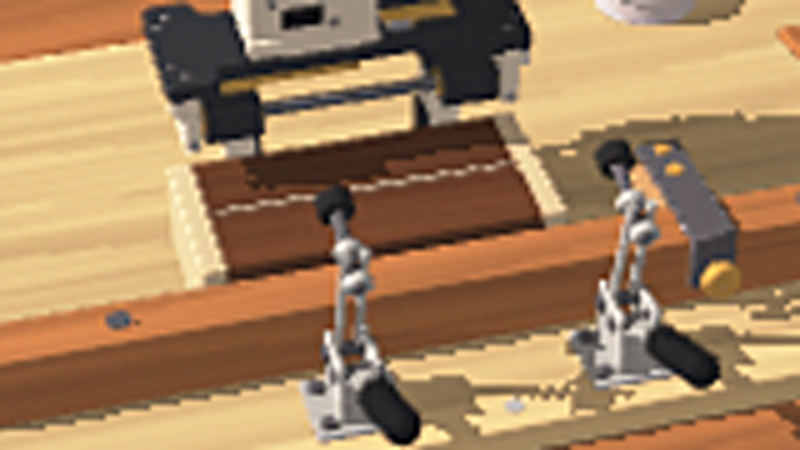

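Emit:
jog_arm --targets "0.01 0 0 0 0 0 1; 0.025 0 0 0 0 0 1; 0.035 0 -0.005 0 0 0 1; 0.035 0 -0.04 0 0 0 0; 0.035 0 -0.08 0 0 0 -1; 0.035 -0.05 -0.1 0 0 0 -1; 0.035 -0.1 -0.1 0 0 0 -1; 0.035 -0.14 -0.1 0 0 0 -1"

```text
clock: 17.8
tool_pos: [0.5075, -0.1774, 0.1284]
orientation: [-179.8, -1.5, 173.6]
force: [0.4, -0.0, -0.2]
opening: 0.0432
```

```bash
python3 - <<'E'
from h import *
o=telemetry.get_obs(); p=o["tool_pos"]; print(o["force"],o["opening"],o["orientation"],tof(p[:2]))
billet("top","t10");billet("scene")
plan([[*tow([-.08,-.18]),.125,173.7],[*tow([-.05,-.178]),.125,173.7],[*tow([-.05,-.178]),.10,173.7]]+[[*tow([-.05,-.178]),z,173.7] for z in(.07,.045,.03,.028,.028)])
E
```

```text
[ 0.3507 -0.0356 -0.1862] 0.043193583329689235 [-179.7916   -1.4886  173.585 ] [-0.135  -0.1807]
top conf 0.72 size [0.0781 0.0537] c [ 0.5845 -0.0992] fence frame [-0.0671 -0.0946] long axis world deg 85.18 vs fence y 1.46
scene conf 0.74 size [0.1914 0.105 ] c [ 0.6149 -0.0516] fence frame [-0.0421 -0.0439] long axis world deg 84.08 vs fence y 0.36
clock 18.0 [ 0.5074 -0.1765  0.1276] [-179.789    -1.5751  173.4777] [0.8228 0.4314 0.4296]
-0.0553 0.0001 0.0011 -0.2 -1.6 -0.2 -1; -0.0853 0.0023 0.0003 -0.2 -1.6 -0.2 -1; -0.0860 0.0024 0.0253 -0.2 -1.6 -0.2 -1; -0.0868 0.0025 0.0552 -0.2 -1.6 -0.2 -1; -0.0875 0.0026 0.0802 -0.2 -1.6 -0.2 -1; -0.0879 0.0026 0.0952 -0.2 -1.6 -0.2 -1; -0.0880 0.0026 0.0972 -0.2 -1.6 -0.2 -1; -0.0880 0.0026 0.0972 -0.2 -1.6 -0.2 -1
```

View pics/t10.png

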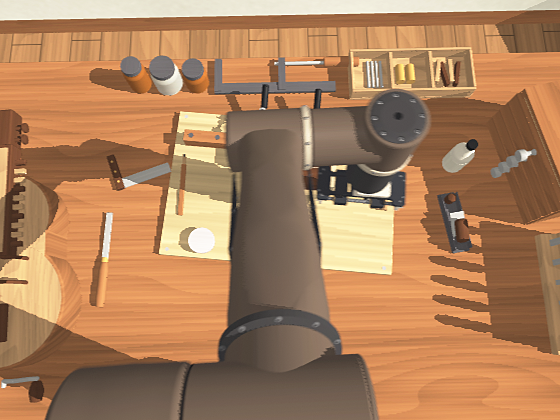

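Emit:
jog_arm --targets "-0.05 0 0 0 -1.6 0 -1; -0.085 0.002 0 0 -1.6 0 -1; -0.086 0.002 0.025 0 -1.6 0 -1; -0.087 0.002 0.055 0 -1.6 0 -1; -0.0875 0.002 0.08 0 -1.6 0 -1; -0.088 0.002 0.095 0 -1.6 0 -1; -0.088 0.002 0.097 0 -1.6 0 -1; -0.088 0.002 0.097 0 -1.6 0 -1"

```text
clock: 19.0
tool_pos: [0.5929, -0.1843, 0.029]
orientation: [-179.8, 0.1, 173.5]
force: [0.1, -1.2, -0.3]
opening: 0.0005
```

```bash
python3 - <<'E'
from h import *
o=telemetry.get_obs(); p=o["tool_pos"]; print(o["force"],o["opening"],o["orientation"],tof(p[:2]))
p=snapshot("scene");save(p,"s11")
for k in("stop","billet"):
    r=models.cut_out(k,p); C=cloud(p); m=r[0]["region"]&(p["range_z"]>0)
    W=C[m]; F=(W[:,:2]-FO)@np.c_[EX,EY]
    print(k,[np.percentile(F,q,axis=0) for q in(1,5,50,95,99)])
cv2.imwrite("pics/s11c.png",cv2.resize(cv2.cvtColor(p["img"],cv2.COLOR_RGB2BGR)[190:280,210:370],None,fx=5,fy=5,interpolation=cv2.INTER_CUBIC))
E
```

```text
[ 0.0602 -1.1625 -0.3495] 0.0005491688701043701 [-179.7849    0.0827  173.5183] [-0.0493 -0.1783]
stop [array([-0.0448,  0.0992]), array([-0.0382,  0.1048]), array([0.0198, 0.1146]), array([0.0554, 0.1271]), array([0.0575, 0.1292])]
billet [array([-0.0891, -0.138 ]), array([-0.0832, -0.1341]), array([-0.0352, -0.0377]), array([0.0023, 0.0418]), array([0.004 , 0.0486])]
```

View pics/s11c.png

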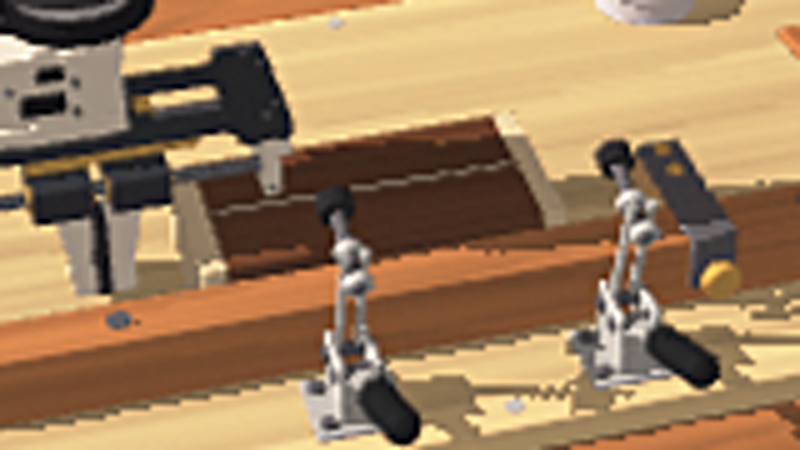

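Emit:
jog_arm --targets "0 0.006 0 0 0 0 -1; 0 0.012 0 0 0 0 -1; 0 0.018 0 0 0 0 -1; 0 0.025 0 0 0 0 -1; 0 0.032 0 0 0 0 -1; 0 0.039 0 0 0 0 -1; 0 0.046 0 0 0 0 -1; 0 0.052 0 0 0 0 -1"

```text
clock: 20.15
tool_pos: [0.5984, -0.1336, 0.0292]
orientation: [-179.7, 0.1, 173.5]
force: [-0.7, -7.3, 1.4]
opening: 0.0008
```

```bash
python3 - <<'E'
from h import *
o=telemetry.get_obs(); p=o["tool_pos"]; print(o["force"],o["moment"],o["orientation"],tof(p[:2]))
billet("scene")
p=snapshot("scene");save(p,"s12")
cv2.imwrite("pics/s12c.png",cv2.resize(cv2.cvtColor(p["img"],cv2.COLOR_RGB2BGR)[190:280,210:370],None,fx=5,fy=5,interpolation=cv2.INTER_CUBIC))
E
```

```text
[-0.6746 -7.3195  1.3989] [-2.5476  0.2384  0.0362] [-179.7166    0.0668  173.4879] [-0.0495 -0.1273]
scene conf 0.76 size [0.1918 0.1084] c [ 0.6188 -0.024 ] fence frame [-0.0412 -0.0161] long axis world deg 83.28 vs fence y -0.44
```

View pics/s12c.png

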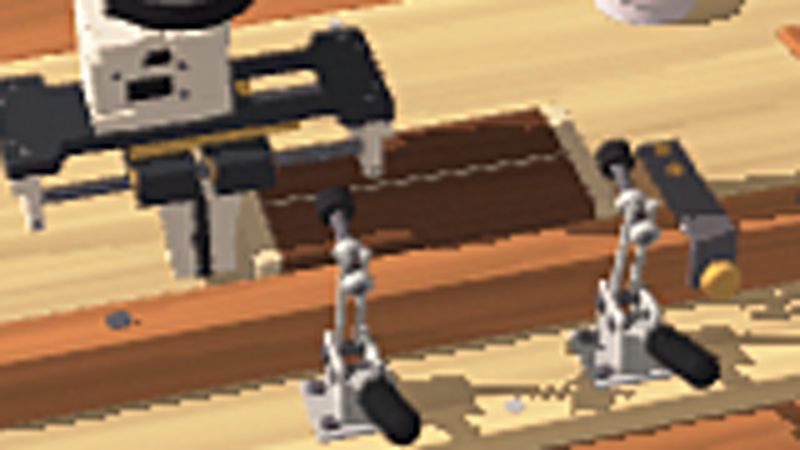

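Emit:
jog_arm --targets "0 0.003 0 0 0 0 -1; 0 0.006 0 0 0 0 -1; 0 0.008 0 0 0 0 -1; 0 0.010 0 0 0 0 -1; 0 0.012 0 0 0 0 -1; 0 0.014 0 0 0 0 -1; 0 0.015 0 0 0 0 -1; 0 0.016 0 0 0 0 -1"

```text
clock: 21.3
tool_pos: [0.6, -0.118, 0.0292]
orientation: [-179.7, 0.0, 173.5]
force: [-2.3, -8.0, 1.4]
opening: 0.0003
```

```bash
python3 - <<'E'
from h import *
o=telemetry.get_obs(); p=o["tool_pos"]; print(o["force"],o["moment"],o["orientation"],tof(p[:2]))
billet("scene")
E
```

```text
[-2.2823 -7.9984  1.4278] [-2.6367  0.2013  0.0203] [-179.7093    0.0495  173.4932] [-0.0496 -0.1116]
scene conf 0.97 size [0.1908 0.1041] c [ 0.6202 -0.0097] fence frame [-0.0413 -0.0017] long axis world deg 82.95 vs fence y -0.77
```

Emit:
jog_arm --targets "0 0.002 0 0 0 0 -1; 0 0.003 0 0 0 0 -1; 0 0.004 0 0 0 0 -1; 0 0.005 0 0 0 0 -1; 0 0.006 0 0 0 0 -1; 0 0.007 0 0 0 0 -1; 0 0.008 0 0 0 0 -1; 0 0.008 0 0 0 0 -1"

```text
clock: 22.4
tool_pos: [0.5994, -0.1141, 0.0293]
orientation: [-179.5, -0.1, 173.4]
force: [-1.1, -25.3, 1.3]
opening: 0.0003
```

```bash
python3 - <<'E'
from h import *
o=telemetry.get_obs(); p=o["tool_pos"]; print(o["force"],o["moment"],o["orientation"],tof(p[:2]))
billet("scene","s13")
p=snapshot("scene")
cv2.imwrite("pics/s13c.png",cv2.resize(cv2.cvtColor(p["img"],cv2.COLOR_RGB2BGR)[190:280,210:370],None,fx=5,fy=5,interpolation=cv2.INTER_CUBIC))
E
```

```text
[ -1.1134 -25.2994   1.3124] [-8.6356  0.3698 -0.0343] [-179.4684   -0.1031  173.4433] [-0.0507 -0.1078]
scene conf 0.82 size [0.1926 0.1107] c [ 0.6219 -0.0057] fence frame [-0.0401  0.0025] long axis world deg 83.27 vs fence y -0.45
```

View pics/s13c.png

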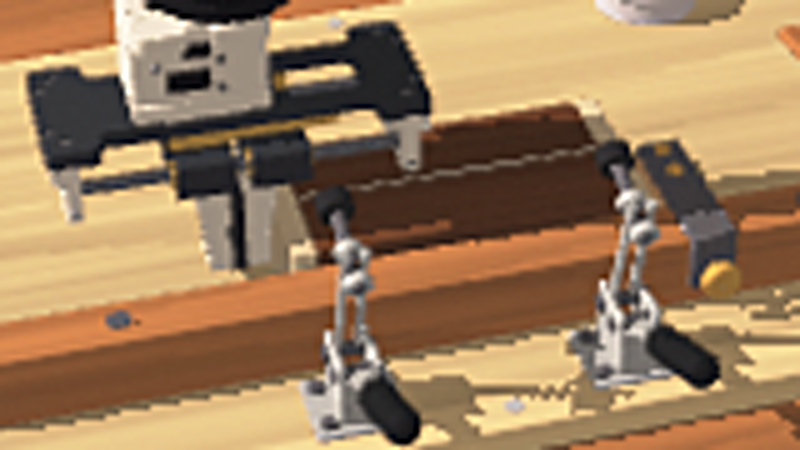

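Emit:
jog_arm --targets "0 -0.01 0 0 0 0 -1; 0 -0.025 0 0 0 0 -1; 0 -0.03 -0.02 0 0 0 -1; 0 -0.03 -0.06 0 0 0 -1; 0 -0.03 -0.1 0 0 0 -1; 0.04 -0.06 -0.12 0 0 0 0; 0.09 -0.1 -0.12 0 0 0 1; 0.14 -0.15 -0.12 0 0 0 1"

```text
clock: 23.55
tool_pos: [0.4499, -0.2403, 0.1512]
orientation: [-179.5, -0.0, 173.5]
force: [1.0, -0.5, 0.2]
opening: 0.0249
```

```bash
python3 - <<'E'
from h import *
o=telemetry.get_obs(); p=o["tool_pos"]; print(o["force"],o["opening"],o["orientation"],tof(p[:2]))
billet("top","t14");billet("scene","s14")
import cv2
for n,b in(("t14",(120,260,170,400)),("s14",(190,280,210,370))):
    i=cv2.imread(f"pics/{n}.png")[b[0]:b[1],b[2]:b[3]]; cv2.imwrite(f"pics/{n}c.png",cv2.resize(i,None,fx=(3.4 if n=="t14" else 5),fy=(3.4 if n=="t14" else 5),interpolation=cv2.INTER_CUBIC))
E
```

```text
[ 0.9973 -0.4562  0.2171] 0.02490638243672089 [-179.5089   -0.0124  173.5176] [-0.1854 -0.2496]
top conf 0.86 size [0.0566 0.0979] c [0.6242 0.0692] fence frame [-0.046   0.0772] long axis world deg 178.72 vs fence y 95.0
scene conf 0.69 size [0. 0.] c [0. 0.] fence frame [-0.6589 -0.0599] long axis world deg 0.0 vs fence y -83.72
```

View pics/t14c.png

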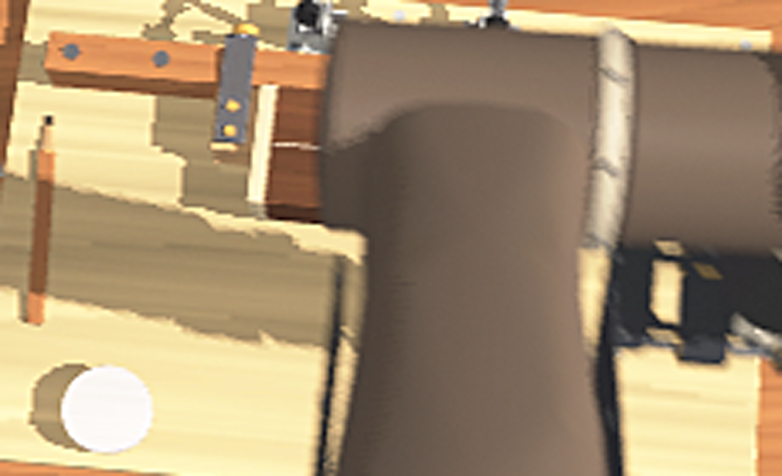

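View pics/s14c.png

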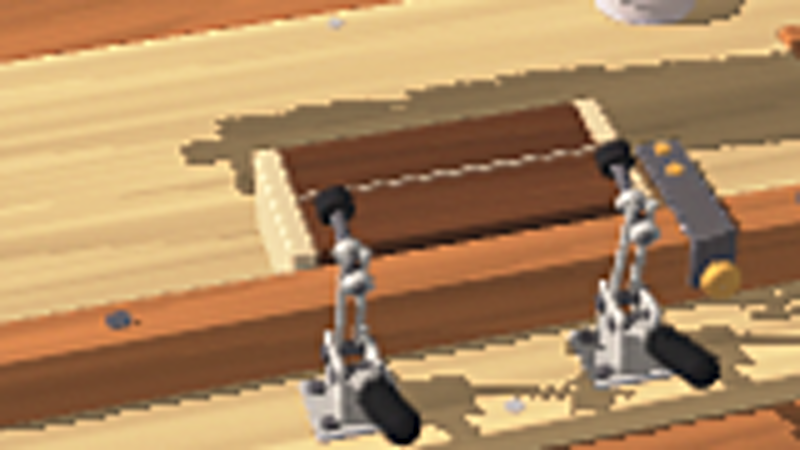

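```bash
python3 - <<'E'
from h import *
o=telemetry.get_obs(); p=o["tool_pos"]; 
e=tow([-.133,.002]); print(e)
R=[[*(p[:2]+(e-p[:2])*k),.14,173.72] for k in(.22,.44,.66,.88,1)]+[[*e,z,173.72] for z in(.1,.06,.03)]
plan(R,1)
E
```

```text
[0.5295 0.004 ]
clock 23.75 [ 0.4507 -0.2407  0.1514] [-179.4941   -0.0049  173.345 ] [ 0.1989 -0.3073  0.0976]
-0.0110 0.0556 0.0109 -0.5 -0.0 -0.4 1; -0.0220 0.1111 0.0104 -0.5 -0.0 -0.4 1; -0.0329 0.1665 0.0099 -0.5 -0.0 -0.4 1; -0.0439 0.2220 0.0094 -0.5 -0.0 -0.4 1; -0.0499 0.2523 0.0092 -0.5 -0.0 -0.4 1; -0.0499 0.2526 0.0492 -0.5 -0.0 -0.4 1; -0.0499 0.2530 0.0892 -0.5 -0.0 -0.4 1; -0.0499 0.2533 0.1192 -0.5 -0.0 -0.4 1
```

Emit:
jog_arm --targets "-0.011 0.055 0.01 -0.5 0 -0.4 1; -0.022 0.11 0.01 -0.5 0 -0.4 1; -0.033 0.166 0.01 -0.5 0 -0.4 1; -0.044 0.222 0.01 -0.5 0 -0.4 1; -0.05 0.252 0.01 -0.5 0 -0.4 1; -0.05 0.253 0.05 -0.5 0 -0.4 1; -0.05 0.253 0.09 -0.5 0 -0.4 1; -0.05 0.253 0.119 -0.5 0 -0.4 1"

```text
clock: 24.75
tool_pos: [0.5298, 0.005, 0.0283]
orientation: [-180.0, -0.1, 173.8]
force: [-0.6, -0.3, 0.1]
opening: 0.0878
```

```bash
python3 - <<'E'
from h import *
o=telemetry.get_obs(); p=o["tool_pos"]; print(o["force"],o["opening"],o["orientation"],tof(p[:2]),p)
E
```

```text
[-0.5568 -0.3438  0.0579] 0.08782859440913861 [-179.9864   -0.0605  173.8354] [-0.1328  0.003 ] [0.5298 0.005  0.0283]
```

Emit:
jog_arm --targets "-0.008 0 0 0 0 0 1; -0.016 0 0 0 0 0 1; -0.022 0 0 0 0 0 1; -0.026 0 0 0 0 0 1; -0.029 0 0 0 0 0 1; -0.031 0 0 0 0 0 1; -0.033 0 0 0 0 0 1; -0.034 0 0 0 0 0 1"

```text
clock: 25.75
tool_pos: [0.5601, 0.0008, 0.0279]
orientation: [-179.9, -0.4, 173.8]
force: [-13.8, 4.0, 10.6]
opening: 0.0872
```

```bash
python3 - <<'E'
from h import *
o=telemetry.get_obs(); p=o["tool_pos"]; print(o["force"],o["opening"],o["orientation"],tof(p[:2]),p)
E
```

```text
[-13.8403   3.9542  10.5636] 0.0872265299531627 [-179.9092   -0.3879  173.759 ] [-0.1022  0.0022] [0.5601 0.0008 0.0279]
```

Emit:
jog_arm --targets "-0.004 0 0 0 0 0 1; -0.005 0 0 0 0 0 1; -0.006 0 0 0 0 0 1; -0.007 0 0 0 0 0 1; -0.007 0 0 0 0 0 1; -0.004 0 0 0 0 0 1; 0.01 0 0 0 0 0 1; 0.025 0 0 0 0 0 1"

```text
clock: 26.75
tool_pos: [0.5348, 0.0036, 0.0282]
orientation: [-179.9, -0.3, 173.8]
force: [-0.6, 1.1, -0.1]
opening: 0.0876
```

```bash
python3 - <<'E'
from h import *
o=telemetry.get_obs(); p=o["tool_pos"]; print(o["force"],tof(p[:2]),p)
s=p; e=np.array([.25,.60,.22])
print(tof(p[:2]))
plan([[*p[:2],.06,173.75],[*p[:2],.12,173.75],[*p[:2],.17,173.75]]+[[*(p[:2]+np.array([-.03,.055])*k),.2,173.75+7*k] for k in(1,2,3,4,5)],1)
E
```

```text
[-0.615   1.0992 -0.0607] [-0.1277  0.0022] [0.5348 0.0036 0.0282]
[-0.1277  0.0022]
clock 26.75 [0.5348 0.0036 0.0282] [-179.9278   -0.3354  173.7503] [-0.615   1.0992 -0.0607]
0.0002 -0.0000 -0.0318 -0.1 -0.3 0.0 1; 0.0005 -0.0001 -0.0918 -0.1 -0.3 0.0 1; 0.0008 -0.0002 -0.1418 -0.1 -0.3 0.0 1; 0.0368 0.0512 -0.1716 -0.1 -0.3 -7.0 1; 0.0726 0.1026 -0.1715 -0.0 -0.3 -14.0 1; 0.1084 0.1540 -0.1713 -0.0 -0.3 -21.0 1; 0.1442 0.2054 -0.1712 0.0 -0.3 -28.0 1; 0.1800 0.2568 -0.1710 0.0 -0.3 -35.0 1
```

Emit:
jog_arm --targets "0 0 -0.03 0 0 0 1; 0 0 -0.09 0 0 0 1; 0 0 -0.14 0 0 0 1; 0.037 0.05 -0.17 0 0 -7 1; 0.073 0.10 -0.17 0 0 -14 1; 0.108 0.154 -0.17 0 0 -21 1; 0.144 0.205 -0.17 0 0 -28 1; 0.18 0.257 -0.17 0 0 -35 1"

```text
clock: 27.75
tool_pos: [0.387, 0.2735, 0.1994]
orientation: [179.8, -0.2, -151.0]
force: [1.5, 0.9, 0.2]
opening: 0.0877
```

```bash
python3 - <<'E'
from h import *
o=telemetry.get_obs(); p=o["tool_pos"]; print(o["force"],tof(p[:2]),p)
billet("top","t15");billet("scene","s15")
for n,b in(("t15",(110,250,170,400)),):
    i=cv2.imread(f"pics/{n}.png")[b[0]:b[1],b[2]:b[3]]; cv2.imwrite(f"pics/{n}c.png",cv2.resize(i,None,fx=3.4,fy=3.4,interpolation=cv2.INTER_CUBIC))
E
```

```text
[1.5273 0.942  0.234 ] [-0.3042  0.2542] [0.387  0.2735 0.1994]
top conf 0.94 size [0.1896 0.0978] c [ 0.6167 -0.0004] fence frame [-0.0459  0.0072] long axis world deg 83.83 vs fence y 0.11
scene conf 0.94 size [0.1922 0.1067] c [ 0.6198 -0.0054] fence frame [-0.0423  0.0025] long axis world deg 83.19 vs fence y -0.53
```

View pics/t15c.png

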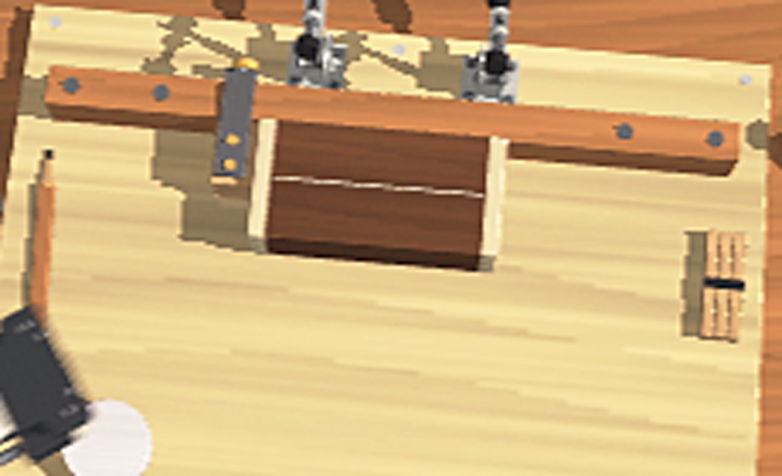

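```bash
python3 - <<'E'
from h import *
p=snapshot("top")
i=cv2.cvtColor(p["img"],cv2.COLOR_RGB2BGR)[125:190,225:265]; cv2.imwrite("pics/z16.png",cv2.resize(i,None,fx=9,fy=9,interpolation=cv2.INTER_NEAREST))
C=cloud(p)
for v in (148,152,156,160,163):
    print(v,[(u,*np.round(((C[v,u,:2]-FO)@np.c_[EX,EY])*1000).astype(int),int(round(C[v,u,2]*1000))) for u in range(230,254)])
p=snapshot("scene");save(p,"s16")
i=cv2.cvtColor(p["img"],cv2.COLOR_RGB2BGR)[205:255,315:365]; cv2.imwrite("pics/z17.png",cv2.resize(i,None,fx=11,fy=11,interpolation=cv2.INTER_NEAREST))
E
```

```text
148 [(230, np.int64(3), np.int64(147), 28), (231, np.int64(5), np.int64(145), 25), (232, np.int64(2), np.int64(141), 32), (233, np.int64(-5), np.int64(136), 52), (234, np.int64(-9), np.int64(132), 63), (235, np.int64(-8), np.int64(129), 63), (236, np.int64(-9), np.int64(126), 64), (237, np.int64(-9), np.int64(123), 66), (238, np.int64(-10), np.int64(120), 69), (239, np.int64(-7), np.int64(119), 61), (240, np.int64(-7), np.int64(116), 63), (241, np.int64(-7), np.int64(113), 63), (242, np.int64(-6), np.int64(111), 61), (243, np.int64(-2), np.int64(110), 51), (244, np.int64(-2), np.int64(107), 50), (245, np.int64(-4), np.int64(104), 56), (246, np.int64(-8), np.int64(100), 69), (247, np.int64(-7), np.int64(97), 67), (248, np.int64(-6), np.int64(95), 63), (249, np.int64(-7), np.int64(92), 68), (250, np.int64(-8), np.int64(89), 69), (251, np.int64(-6), np.int64(87), 65), (252, np.int64(-7), np.int64(84), 69), (253, np.int64(-6), np.int64(82), 67)]
152 [(230, np.int64(-5), np.int64(147), 20), (231, np.int64(-6), np.int64(144), 22), (232, np.int64(-5), np.int64(142), 21), (233, np.int64(-19)
[... 3080 characters left out ...]
4(123), 56), (237, np.int64(-47), np.int64(120), 56), (238, np.int64(-46), np.int64(118), 53), (239, np.int64(-45), np.int64(116), 51), (240, np.int64(-45), np.int64(113), 52), (241, np.int64(-46), np.int64(110), 56), (242, np.int64(-44), np.int64(108), 51), (243, np.int64(-45), np.int64(105), 54), (244, np.int64(-48), np.int64(101), 64), (245, np.int64(-48), np.int64(98), 66), (246, np.int64(-48), np.int64(96), 66), (247, np.int64(-46), np.int64(94), 62), (248, np.int64(-47), np.int64(91), 64), (249, np.int64(-46), np.int64(88), 63), (250, np.int64(-48), np.int64(85), 67), (251, np.int64(-47), np.int64(83), 65), (252, np.int64(-46), np.int64(81), 64), (253, np.int64(-46), np.int64(78), 64)]
```

View pics/z16.png

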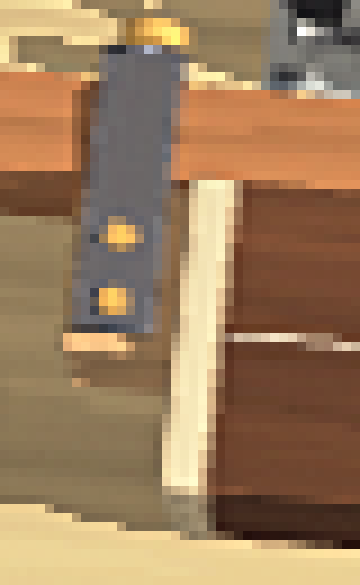

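View pics/z17.png

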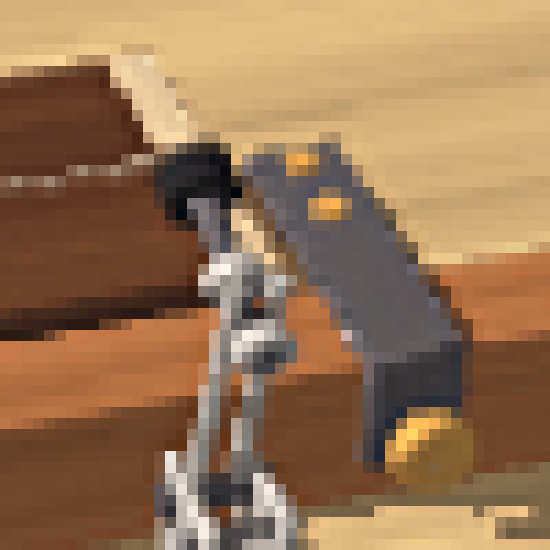

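```bash
python3 - <<'E'
from h import *
print(telemetry.get_obs()["force"]); print(job.close_job())
E
```

```text
[ 0.0367 -0.5889  1.2641]
the job is handed in; nothing more can be done
None
```

I walked the billet round, pushed it flush to the fence and butted it against the stop block. The job went in at about 28 s of the 70 s allowed. `close_job` reports no verdict, so the checks below are my own.

- **Walking it round:** Closed fingertips pushed near its far end and turned it about 71°, clear of the fence. It ended 0.6° from parallel, with its middle 172 mm in front of the fence.
- **Pushing to the fence:** Opened fingers pushed it back until it stopped moving and the force rose to about 32 N.
- **Pushing to the stop:** I pushed it along the fence by its end until the force jumped from 8 N to 25 N. I then pressed it lightly against the fence once more.

**Last checks**
- **Angle:** The top camera put it 0.1° from parallel and the scene camera 0.5°.
- **Distance from fence:** The top camera gave x = -45.9 mm. The scene camera gave -42.3 mm, which is outside the -44.5 to -51.5 mm band. That view also drew the billet about 12 mm too wide, so I trusted the top view and the force stop instead.
- **Gap to stop:** The top depth image showed no board between the billet's end and the block, so any gap is within about 3 mm. The last press may have dragged it back up to about 1 mm.
- **Other things:** I saw no movement in the pictures, but I did not re-measure their positions. The gripper stood clear of everything, at 0.2 m height, when I handed in.

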